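# Chuck key out, then into low gear

### The arm

A 6-joint arm with a two-finger parallel gripper is mounted at the origin on the work surface; the furniture and walls round the work are solid. World frame = base frame: x ahead of the robot, y to its left, z up, the work surface at z = 0. Lengths are in m, angles in rad, forces in N, time in s.
With the tool pointing down it reaches from about 0.225 to 0.875 m from the base axis. Payload 3.4 kg.
Tool frame: the origin (TCP) lies on the centre line of the jaws, within the pads' length; the fingertips stand 17 mm ahead of it and the grasp point (between the pads) lies 2 mm behind it; z points along the fingers, y is the line along which they close (so a half turn about z gives the same grasp; the last joint's range is limited). The gripper opens to 85 mm and grips with 20 to 120 N. Pads are 22 mm wide; open, the fingers measure 114 mm over their backs; the gripper's body (76 mm by 85 mm) begins 54 mm behind the grasp point. The pads swing forward as they close: fully open they stand 13 mm farther back than shut.
Start: joints at [-1.334, 0.276, 1.505, -0, 1.361, -0.121], TCP at [0.201, -0.539, 0.221] pointing down, gripper open.
Joint ranges: [-2.89, 2.89], [-0.75, 2.08], [0.22, 2.7], [-1.18, 4.32], [0.11, 2.71], [-2.7, 2.7]. Speed limits (rad/s): [2.57, 2.57, 3.14, 3.14, 3.14, 3.14].

### API

Orientations are given as a unit quaternion [w, x, y, z].
In Python, from rig import manip gives the robot as it stands.
- The arm moves only by the tool move_arm, never from a script. Its argument "steps" is one flat list of numbers, 7 for each row, row after row: the turn, a rotation vector about the world's x, y, z normalised to -1 to 1, where 1 is 360 degrees, then the shift along the world's x, y, z normalised to -1 to 1, where 1 is 1 m, then the opening, from -1 (shut) to 1 (fully open). A call has exactly 10 rows; each row is the pose to reach, as a shift and turn from the pose commanded when the call began, turning the shorter way round; what a row does not reach only later rows make up. A row lasts 1/10 s, in which the tool goes at most 50 mm and 8.59 degrees, less where a joint would pass 70% of its speed; a pose out of reach is approached as far as the arm can. A call with a number of a shift or a turn outside -1 to 1 is refused whole. A call with a gripper value outside its range is refused whole. The fingers move at their own pace and stop on an object; "squeeze" is the grip in N (left out, the last holds). Time passes only in rows, so rows that repeat a pose let the fingers close, or fill a call up. It gives the time, the measured TCP pose, the force, the opening and the grip force at its end, in the units of the state.
- manip.get_state(): the state, without advancing time (a new reading comes with each control period).
- manip.get_image(name): name is "side" or "top" or "wrist"; returns a dict with "pixels" (480x640x3 uint8, blue, green, red), "fx", "fy", "cx", "cy" (pixels), "D" ([k1, k2, p1, p2, k3] as OpenCV has them; the pictures are not rectified), "R" (3x3) and "t" (3): a world point X has camera coordinates R X + t. Camera axes: x right, y down, z forward; pixel columns grow to the right and rows downward; lengths in m; the calibration is good to about 2 mm. A picture is of the moment at which its call begins. There is no depth.
- manip.sign_off(): hands the job in; it is judged then, once.
The state is a dict: "clock": time; "qpos": joint angles; "qd": joint speeds; "effort": joint torques, N m; "position": TCP position; "ee_rot": TCP orientation; "contact_force": force on the tool from outside, world axes, zero at the start; "moment": the same for the moment, N m; "width": finger opening in m; "gripper_force": force on a finger pad.
Only numpy, scipy, OpenCV 4.12 (cv2) and the standard library are available. Lean on these libraries where they do the work, as an engineer would, in place of code of your own. Each camera call takes 0.05 s, during which the arm holds its last target. There are 200 camera calls.

### The job

The chuck key has been left standing in the chuck of the bench lathe: pull it out and stand it in the aluminium tool pot. Then throw the lathe's gear lever into the low-gear notch, the end notch nearest the chuck (marked with a double line), so that it springs fully home in the notch and stays there when you let go.

Things in the scene. Friction and masses are not known exactly. Their poses are not given: they have to be found in the camera images.
- lathe: grey bench lathe, fixed. Origin: underside, below the spindle line, mid-length of its 172 x 500 mm chip pan. Axes: x to the back (away from the robot), y along the bed to the headstock (robot's left), z up. Headstock (tall box, top 166 mm high) at +y; chuck (86 mm dia, spindle line 120 mm high) on its -y side; carriage and tailstock (up to 146 mm high) further -y. Lever gate: up to 196 mm
- chuck_key: loose T-shaped steel key, 110 mm high, 0.22 kg, starting upright in the top of the chuck: its 11 mm drive end sits loosely 23 mm deep in a 14 mm hole. Origin: tip of the drive end; z up the shank, x along the cross-bar. 24 mm collar, 16 mm shank, then a 24 x 24 mm square head from 76 to 110 mm above the tip. Grip the head's flats, fingers closing along the key's y
- key_head (a point): middle of the key's square head and of the 10 mm cross-bar (124 mm long) through it, 93 mm above the tip; axes as the key's
- key_tip (a point): lower tip of the key's drive end
- tool_pot: plain round upright aluminium pot, open at the top, fixed to the bench, right of the lathe. Origin: middle of its underside; outside 80 mm dia, inside 74 mm dia, rim 82 mm high, inner floor 6 mm high
- pot_floor (a point): middle of the pot's inner floor
- lever_ball (a point): centre of the gear lever's black ball knob, 34 mm dia, 145 mm from the lever's pivot. The lever stands up out of the arched steel gate on top of the headstock. For joints g = gear_lever, t = gear_tilt the ball is, from lever_pivot in the lathe's axes, at x = -0.145 sin t, y = -0.145 cos t sin g, z = 0.145 cos t cos g
- lever_pivot (a point): the lever's pivot, inside the headstock, fixed to the lathe; axes as the lathe's. The lever swings along the bed (gear_lever, about the lathe's x axis) and tilts to the front (gear_tilt)
- gear_lever (a joint): swing along the bed, rad: 0 upright, + towards the chuck, stops at +-0.555. Gate notches (20 mm wide, shank 12 mm): high -0.489 (far from the chuck, single line), neutral 0 (dot), low +0.489 (nearest the chuck, double line), each with 0.045 play either way. Stays where left; about 1 N at the ball swings it. Starts between high and neutral, in a notch or riding on a tooth between
- gear_tilt (a joint): tilt to the front (lathe's -x), rad: 0 = fully home at the back in a notch. A spring pushes it to the back with 3 N at the ball at 0, 6 N at full tilt (stop at 0.26). From about 0.14 the shank is clear of the gate's teeth and can be swung from notch to notch; 0.2 is a good middle. Released over a notch it springs home

How it is judged:
By the outcome, as a careful person would: the job done as asked, in the order asked, and still so for the second after the job is handed in, with the robot touching nothing.
It also fails if it takes over 56 s, if anything falls off the work surface, if the arm or the gripper's body presses on something with over 40 N, if the wrist force passes 120 N, or if a joint passes its speed limit or range.

## Working session

There is one attempt and no reset: what is moved stays moved. The work goes in short steps, Python scripts to look and compute and a tool call to move; the robot and the scene stay as the last step left them, time stands still between calls to the robot, and variables do not carry over. Pictures are saved under pics/ and viewed, at most 10 in all, crops included, and the job is handed in when it is done.

Besides the shell and the picture viewer there is one more tool, called as a command line: name --argument value ..., lists and objects as JSON in quotes. move_arm: Moves the arm, as the interface text tells. Scaled input: -1 to 1 covers 1 m each way for a shift and 360 degrees each way for a turn. Its arguments: {"type":"object","properties":{"steps":{"type":"array"},"squeeze":{"type":"number"}},"required":["steps"]}

```bash
mkdir -p pics; ls; cat > h.py <<'E'
import numpy as np, cv2
from rig import manip
def snap(n,f=None):
    d=manip.get_image(n); d={k:(np.array(v) if k!='pixels' else v) for k,v in d.items()}
    if f: cv2.imwrite(f,d['pixels'])
    return d
def K(d): return np.array([[d['fx'],0,d['cx']],[0,d['fy'],d['cy']],[0,0,1.]])
def ray(d,uv):
    p=cv2.undistortPoints(np.array([[uv]],float),K(d),d['D'].astype(float))[0,0]
    return -d['R'].T@d['t'], d['R'].T@np.array([p[0],p[1],1])
def onz(d,uv,z):
    c,r=ray(d,uv); return c+r*(z-c[2])/r[2]
def tri(a,ua,b,ub):
    c1,r1=ray(a,ua);c2,r2=ray(b,ub)
    s=np.linalg.lstsq(np.stack([r1,-r2],1),c2-c1,rcond=None)[0]
    p,q=c1+s[0]*r1,c2+s[1]*r2
    return (p+q)/2,np.linalg.norm(p-q)
def proj(d,X):
    return cv2.projectPoints(np.array(X,float).reshape(-1,3),cv2.Rodrigues(d['R'].astype(float))[0],d['t'].astype(float),K(d),d['D'].astype(float))[0][:,0]
E
python3 - <<'E'
from h import *
import pickle
D={}
for n in ['side','top']:
    D[n]=snap(n,f'pics/{n}0.png'); d=D[n]; print(n,-d['R'].T@d['t'],d['R'][2],d['fx'])
pickle.dump(D,open('d0.pkl','wb'))
print(manip.get_state())
E
```

```text
pics
side [0.69752752 0.45478857 1.11392374] [-0.24119291 -0.44156743 -0.86420147] 463.2116634765099
top [ 0.33493552 -0.01906835  1.51029562] [ 8.22754662e-02  2.64474791e-05 -9.96609626e-01] 555.4100251895228
{'clock': 0.1, 'qpos': array([-1.33398752e+00,  2.76549571e-01,  1.50601420e+00,  1.76732721e-05,
        1.36070238e+00, -1.21003726e-01]), 'qd': array([-0.0003227 , -0.00142012, -0.00257631, -0.00056106, -0.00031925,
        0.00045922]), 'effort': array([ 8.65036200e-04, -4.17700231e+01, -2.46405691e+01, -3.38802884e-04,
        5.81678847e-03,  1.02600970e-05]), 'position': array([ 0.20126344, -0.53810364,  0.22041301]), 'ee_rot': array([-8.35845589e-04,  9.84038900e-01,  1.77951519e-01, -3.97964509e-05]), 'contact_force': array([0.87573347, 0.02492628, 0.00393631]), 'moment': array([ 0.03996961, -0.00611492, -0.04476005]), 'gripper_force': 0.0, 'width': 0.08506254016211431}
```

View pics/side0.png

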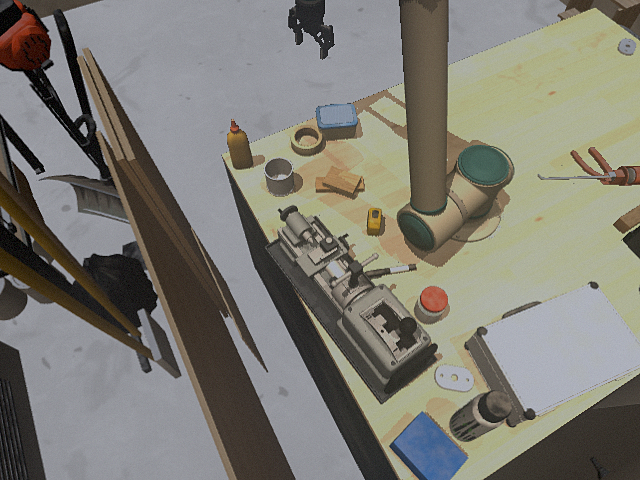

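View pics/top0.png

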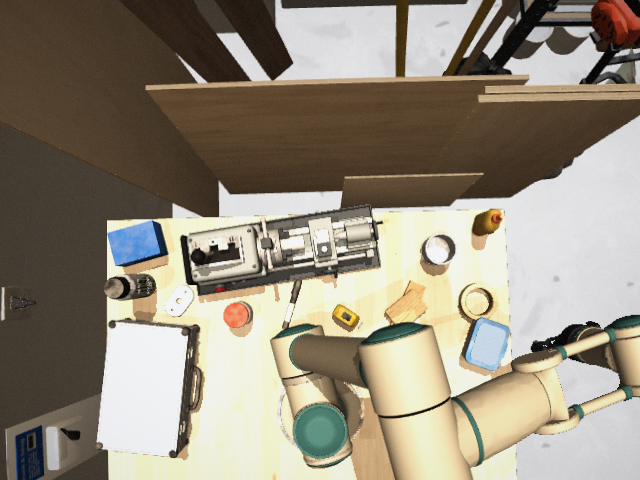

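The side view shows the pot near (279,177), the key in the chuck near (355,270) and the ball near (406,327). In the top view the pot is near (438,250) and the ball near (197,256). I'll enlarge the lathe parts next.

```bash
python3 - <<'E'
from h import *
import pickle
D=pickle.load(open('d0.pkl','rb'))
a=D['side']['pixels'][230:380,320:450]; b=D['top']['pixels'][200:310,170:390]
a=cv2.resize(a,None,fx=4,fy=4,interpolation=cv2.INTER_CUBIC)
cv2.imwrite('pics/side_c.png',a)
b=cv2.resize(b,None,fx=3.6,fy=3.6,interpolation=cv2.INTER_CUBIC)
cv2.imwrite('pics/top_c.png',b)
E
```

```text
(no output)
```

View pics/side_c.png

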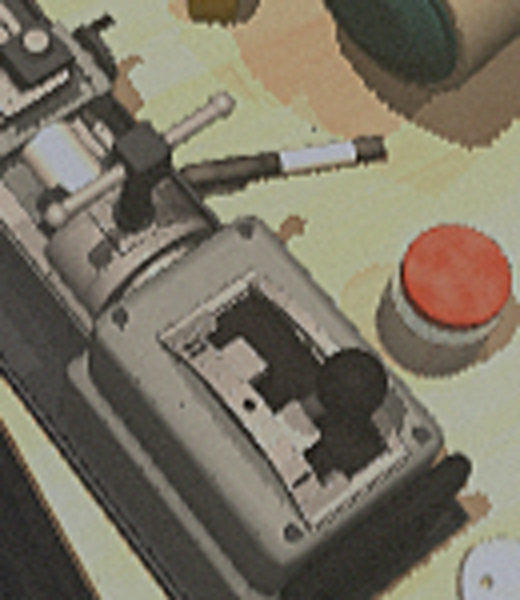

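View pics/top_c.png

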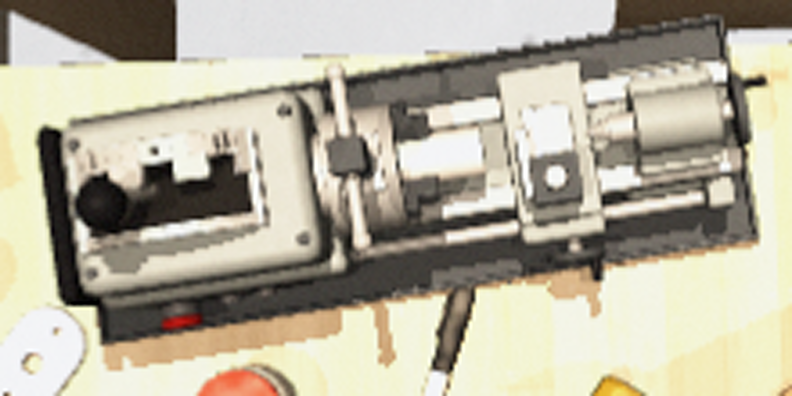

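The crops give the key head at side (355.5,267.5) and top (266.7,243.1), and the bar ends. The ball is at side (407.8,325) and top (198.3,256.1). It sits near the high end, tilted forward.

```bash
python3 - <<'E'
from h import *
import pickle
D=pickle.load(open('d0.pkl','rb')); s,t=D['side'],D['top']
S=lambda x,y:(x/4+320-.4,y/4+230-.4); T=lambda x,y:(x/3.6+170-.4,y/3.6+200-.4)
for n,a,b in [('head',S(142,150),T(348,155)),('barback',S(55,210),T(335,72)),('barfront',S(223,103),T(362,243)),('ball',S(351,380),T(102,202)),
 ('scrBackChuck',S(119,317),T(285,110)),('scrFrontChuck',S(245,230),T(305,238)),('scrBackFar',S(292,532),T(74,145)),('scrFrontFar',S(420,435),T(92,273)),
 ('gateBkChuck',S(165,338),T(240,133)), ('gateFrChuck',S(257,278),T(263,223)),('gateBkFar',S(308,528),T(80,160))]:
    print(n,*[np.round(v,4) for v in tri(s,a,t,b)])
# pot: bright inner floor / rim in top
for n,d,roi in [('top',t,(415,225,465,275)),('side',s,(255,150,305,200))]:
    x0,y0,x1,y1=roi; im=d['pixels'][y0:y1,x0:x1]; hsv=cv2.cvtColor(im,cv2.COLOR_BGR2HSV)
    m=((hsv[...,1]<45)).astype(np.uint8); cs,_=cv2.findContours(m,cv2.RETR_EXTERNAL,cv2.CHAIN_APPROX_NONE)
    c=max(cs,key=cv2.contourArea); e=cv2.fitEllipse(c); print(n,e, cv2.boundingRect(c)); u=(e[0][0]+x0,e[0][1]+y0); print(onz(d,u,.082),onz(d,u,.04))
    cv2.imwrite(f'pics/pot_{n}.png',cv2.resize(im,None,fx=6,fy=6))
a=cv2.hconcat([cv2.imread('pics/pot_top.png'),cv2.imread('pics/pot_side.png')]);cv2.imwrite('pics/pot.png',a)
E
```

```text
head [0.4358 0.1106 0.2442] 0.003
barback [0.4904 0.1177 0.2395] 0.0011
barfront [0.3803 0.1036 0.2348] 0.0021
ball [0.4103 0.2675 0.2476] 0.0031
scrBackChuck [0.4739 0.1606 0.166 ] 0.0029
scrFrontChuck [0.3868 0.1491 0.1653] 0.0036
scrBackFar [0.4546 0.3037 0.1682] 0.0022
scrFrontFar [0.3679 0.2927 0.1671] 0.0021
gateBkChuck [0.4597 0.1879 0.1794] 0.0016
gateFrChuck [0.3973 0.1771 0.1681] 0.0043
gateBkFar [0.4443 0.3033 0.1569] 0.0047
top ((25.623777389526367, 23.586612701416016), (53.11615753173828, 59.39961242675781), 9.384167671203613) (0, 0, 50, 50)
[ 0.42121861 -0.32341824  0.082     ] [ 0.42375582 -0.33236785  0.04      ]
side ((20.298559188842773, 21.185562133789062), (26.74066925048828, 56.2806282043457), 56.33754348754883) (0, 4, 50, 42)
[ 0.43122992 -0.31613789  0.082     ] [ 0.42039142 -0.34751513  0.04      ]
```

View pics/pot.png

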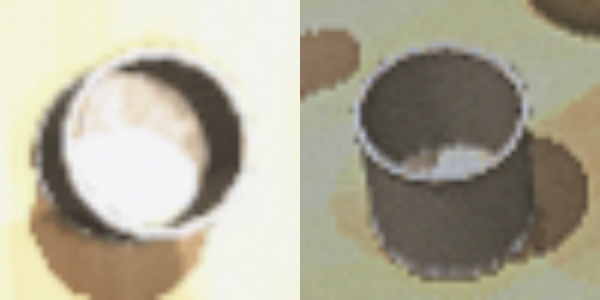

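Pot rim centre is at top (440.5,248.8) and side (278.7,169.2). The heights (screws at 0.166, bar at about 0.237) and the 7.5° yaw agree with the given sizes. Setting out for a hover above the key.

```bash
python3 - <<'E'
from h import *
import pickle
D=pickle.load(open('d0.pkl','rb')); s,t=D['side'],D['top']
print(tri(s,(278.7-.4,169.2-.4),t,(440.1,248.4)), onz(t,(440.1,248.4),.082), onz(s,(278.3,168.8),.082))
E
```

```text
(array([ 0.42077147, -0.32172561,  0.08043733]), np.float64(0.0025029522826830798)) [ 0.4217423  -0.32208152  0.082     ] [ 0.42019183 -0.31975713  0.082     ]
```

move_arm --steps '[0,0,0,0,0,0.05,1,0,0,0,0,0.02,0.1,1,0,0,-0.012,0.02,0.06,0.1,1,0,0,-0.024,0.03,0.1,0.1,1,0,0,-0.036,0.05,0.14,0.1,1,0,0,-0.036,0.07,0.18,0.1,1,0,0,-0.036,0.08,0.22,0.1,1,0,0,-0.036,0.1,0.26,0.1,1,0,0,-0.036,0.11,0.3,0.1,1,0,0,-0.036,0.12,0.33,0.1,1]' --squeeze 40

```text
clock: 1.1
position: [0.3212, -0.206, 0.321]
ee_rot: [-0.0, 0.998, 0.066, -0.0]
contact_force: [1.6, 0.1, -0.2]
width: 0.0853
gripper_force: 0.0
```

move_arm --steps '[0,0,0,0.015,0.045,0,1,0,0,0,0.03,0.09,0,1,0,0,0,0.045,0.135,0,1,0,0,0,0.06,0.18,0,1,0,0,0,0.08,0.22,0,1,0,0,0,0.095,0.26,0,1,0,0,0,0.11,0.3,0,1,0,0,0,0.115,0.32,0,1,0,0,0,0.115,0.32,0,1,0,0,0,0.115,0.32,0,1]'

```text
clock: 2.1
position: [0.4359, 0.1112, 0.3207]
ee_rot: [0.001, 0.998, 0.066, -0.001]
contact_force: [-0.2, -0.3, -0.8]
width: 0.0852
gripper_force: 0.0
```

```bash
python3 - <<'E'
from h import *
import pickle
d=snap('wrist','pics/w1.png'); pickle.dump(d,open('w1.pkl','wb'))
print(manip.get_state()['position'],-d['R'].T@d['t'],d['R'])
print(proj(d,[[.4355,.1107,.25],[.4355,.1107,.233],[.4103,.2675,.2476]]))
E
```

```text
[0.43587436 0.11063897 0.32092595] [0.51087623 0.12169063 0.47463396] [[ 1.32599799e-01 -9.91169309e-01  8.32554109e-04]
 [-9.45714941e-01 -1.26267317e-01  2.99465882e-01]
 [-2.96716267e-01 -4.04964748e-02 -9.54106646e-01]]
[[320.45569789 241.98146351]
 [320.35306801 233.06118781]
 [ 50.01944669 247.39952493]]
```

View pics/w1.png

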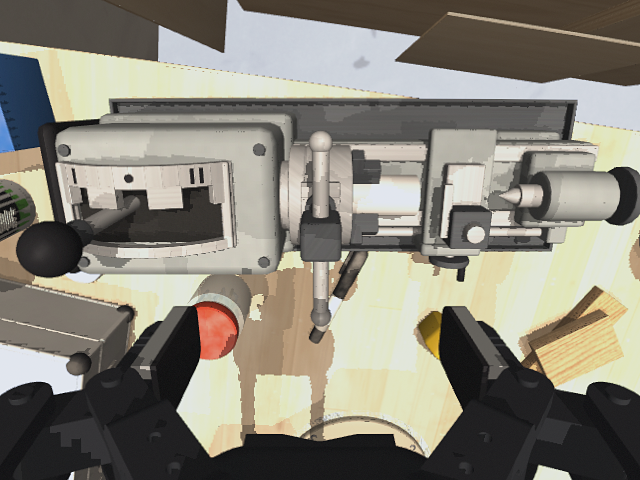

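The wrist view shows the key head at (320,240) with the bar vertical at column 320, so both position and yaw match the jaws. The ball is at (49,249). I'll lower and grip now.

move_arm --steps '[0,0,0,0,0,-0.03,1,0,0,0,0,-0.06,1,0,0,0,0,-0.083,1,0,0,0,0,-0.083,1,0,0,0,0,-0.083,-0.6,0,0,0,0,-0.083,-0.6,0,0,0,0,-0.083,-0.6,0,0,0,0,-0.083,-0.6,0,0,0,0,-0.083,-0.6,0,0,0,0,-0.083,-0.6]' --squeeze 50

```text
validation failed for argument at $.st...
```

The call was refused, so I'll check whether anything moved.

```bash
python3 -c "
from h import *
s=manip.get_state();print(s['clock'],s['position'],s['width'])"
```

```text
2.15 [0.43587436 0.11063897 0.32092595] 0.08551543781379693
```

Nothing moved. I'll send it again, descending first and closing in the same call.

move_arm --steps '[0,0,0,0,0,-0.03,1,0,0,0,0,-0.06,1,0,0,0,0,-0.083,1,0,0,0,0,-0.083,1,0,0,0,0,-0.083,-0.6,0,0,0,0,-0.083,-0.6,0,0,0,0,-0.083,-0.6,0,0,0,0,-0.083,-0.6,0,0,0,0,-0.083,-0.6,0,0,0,0,-0.083,-0.6]' --squeeze 50

```text
validation failed for argument at $.st...
```

Refused again. To find the cause, I'll send only the descent with the gripper left open.

move_arm --steps '[0,0,0,0,0,-0.03,1,0,0,0,0,-0.06,1,0,0,0,0,-0.083,1,0,0,0,0,-0.083,1,0,0,0,0,-0.083,1,0,0,0,0,-0.083,1,0,0,0,0,-0.083,1,0,0,0,0,-0.083,1,0,0,0,0,-0.083,1,0,0,0,0,-0.083,1]' --squeeze 50

```text
validation failed for argument at $.st...
```

The gripper value isn't the cause. What's left that differs is the downward shift or the squeeze, so I'll try a shorter descent without the squeeze.

move_arm --steps '[0,0,0,0,0,-0.01,1,0,0,0,0,-0.02,1,0,0,0,0,-0.03,1,0,0,0,0,-0.04,1,0,0,0,0,-0.05,1,0,0,0,0,-0.06,1,0,0,0,0,-0.07,1,0,0,0,0,-0.08,1,0,0,0,0,-0.08,1,0,0,0,0,-0.08,1]'

```text
validation failed for argument at $.st...
```

```bash
python3 -c "
from h import *
s=manip.get_state();print(s['clock'],s['position'],s['width'],s['contact_force'])"
```

```text
2.15 [0.43587436 0.11063897 0.32092595] 0.08551543781379693 [ 0.87397108 -0.76959437  0.37378546]
```

The squeeze isn't the cause either. Next I'll try the same descent with every number written as a float.

move_arm --steps '[0.0,0.0,0.0,0.0,0.0,-0.03,1.0,0.0,0.0,0.0,0.0,-0.06,1.0,0.0,0.0,0.0,0.0,-0.08,1.0,0.0,0.0,0.0,0.0,-0.08,1.0,0.0,0.0,0.0,0.0,-0.08,1.0,0.0,0.0,0.0,0.0,-0.08,1.0,0.0,0.0,0.0,0.0,-0.08,1.0,0.0,0.0,0.0,0.0,-0.08,1.0,0.0,0.0,0.0,0.0,-0.08,1.0,0.0,0.0,0.0,0.0,-0.08,1.0]'

```text
validation failed for argument at $.st...
```

Still refused. A tiny positive shift will show whether any call is accepted now.

move_arm --steps '[0,0,0,0.001,0,0,1,0,0,0,0.001,0,0,1,0,0,0,0.001,0,0,1,0,0,0,0.001,0,0,1,0,0,0,0.001,0,0,1,0,0,0,0.001,0,0,1,0,0,0,0.001,0,0,1,0,0,0,0.001,0,0,1,0,0,0,0.001,0,0,1,0,0,0,0.001,0,0,1]'

```text
clock: 3.15
position: [0.4374, 0.1114, 0.3212]
ee_rot: [0.0, 0.998, 0.066, -0.0]
contact_force: [0.1, 0.9, -0.5]
width: 0.0852
gripper_force: 0.0
```

That one was accepted. Now the descent again, to tell whether the downward shift is the cause or the fault was passing.

move_arm --steps '[0,0,0,0,0,-0.03,1,0,0,0,0,-0.06,1,0,0,0,0,-0.083,1,0,0,0,0,-0.083,1,0,0,0,0,-0.083,-0.6,0,0,0,0,-0.083,-0.6,0,0,0,0,-0.083,-0.6,0,0,0,0,-0.083,-0.6,0,0,0,0,-0.083,-0.6,0,0,0,0,-0.083,-0.6]' --squeeze 50

```text
validation failed for argument at $.st...
```

A downward shift looks like the trigger. I'll check whether it's only refused in the first row.

move_arm --steps '[0,0,0,0,0,0,1,0,0,0,0,0,-0.04,1,0,0,0,0,0,-0.083,1,0,0,0,0,0,-0.083,1,0,0,0,0,0,-0.083,1,0,0,0,0,0,-0.083,1,0,0,0,0,0,-0.083,1,0,0,0,0,0,-0.083,1,0,0,0,0,0,-0.083,1,0,0,0,0,0,-0.083,1]'

```text
clock: 4.15
position: [0.4376, 0.1114, 0.2387]
ee_rot: [0.0, 0.998, 0.066, 0.0]
contact_force: [-0.6, -0.7, 0.0]
width: 0.0851
gripper_force: 0.0
```

It was my own mistake: the refused lists had only four zeros before the z value in later rows, so they were short of 70 numbers. Negative shifts are fine. The tool is now at the grasp height, so I'll close.

move_arm --steps '[0,0,0,0,0,0,-0.6,0,0,0,0,0,0,-0.6,0,0,0,0,0,0,-0.6,0,0,0,0,0,0,-0.6,0,0,0,0,0,0,-0.6,0,0,0,0,0,0,-0.6,0,0,0,0,0,0,-0.6,0,0,0,0,0,0,-0.6,0,0,0,0,0,0,-0.6,0,0,0,0,0,0,-0.6]' --squeeze 50

```text
clock: 5.15
position: [0.4375, 0.1113, 0.2384]
ee_rot: [0.0, 0.998, 0.066, 0.0]
contact_force: [-0.6, 0.7, 3.0]
width: 0.021
gripper_force: 49.1
```

move_arm --steps '[0,0,0,0,0,0.01,-0.6,0,0,0,0,0,0.02,-0.6,0,0,0,0,0,0.03,-0.6,0,0,0,0,0,0.045,-0.6,0,0,0,0,0,0.06,-0.6,0,0,0,0,0,0.075,-0.6,0,0,0,0,0,0.09,-0.6,0,0,0,0,0,0.1,-0.6,0,0,0,0,0,0.1,-0.6,0,0,0,0,0,0.1,-0.6]'

```text
clock: 6.15
position: [0.4372, 0.1114, 0.338]
ee_rot: [0.0, 0.998, 0.066, -0.0]
contact_force: [-1.0, 0.5, -2.9]
width: 0.0204
gripper_force: 49.1
```

```bash
python3 - <<'E'
from h import *
s=manip.get_state();print(s['width'],s['contact_force'],s['position'])
a=snap('side');b=snap('wrist')
p=proj(a,[s['position']])[0];print(p)
x,y=int(p[0]),int(p[1]);c=cv2.resize(a['pixels'][y-75:y+75,x-75:x+75],(480,480))
cv2.imwrite('pics/l1.png',cv2.hconcat([c,cv2.resize(b['pixels'],(640,480))[:, 160:480]]))
E
```

```text
0.020406697460785116 [-0.98345152  0.50018772 -2.93244887] [0.43717364 0.11136809 0.3380161 ]
[356.90262324 245.92150767]
```

View pics/l1.png

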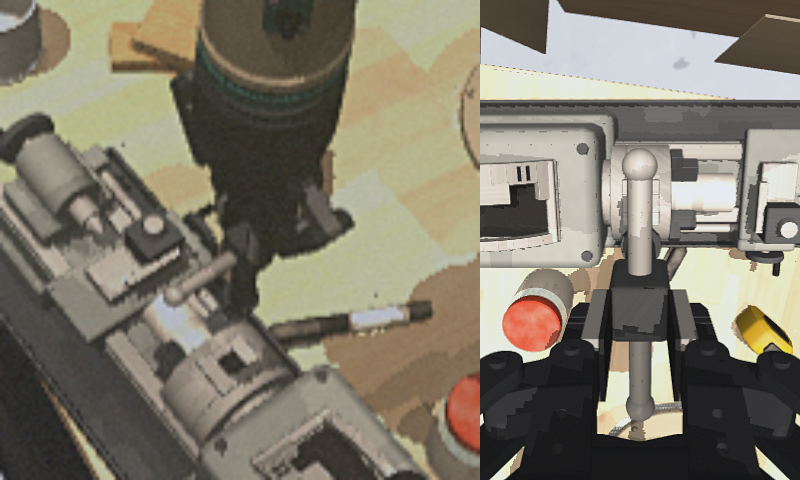

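The key is out and held upright, square in the jaws, and the chuck hole is empty. Carrying it to the pot.

move_arm --steps '[0,0,0,0,-0.03,0,-0.6,0,0,0,0,-0.075,0,-0.6,0,0,0,0,-0.12,0,-0.6,0,0,0,0,-0.17,0,-0.6,0,0,0,0,-0.22,0,-0.6,0,0,0,-0.01,-0.27,0,-0.6,0,0,0,-0.01,-0.32,0,-0.6,0,0,0,-0.014,-0.37,0,-0.6,0,0,0,-0.014,-0.41,0,-0.6,0,0,0,-0.014,-0.432,0,-0.6]'

```text
clock: 7.25
position: [0.4226, -0.3242, 0.3367]
ee_rot: [-0.0, 0.998, 0.064, -0.001]
contact_force: [-0.2, 0.6, -1.9]
width: 0.021
gripper_force: 49.3
```

move_arm --steps '[0,0,0,0,0,0,-0.6,0,0,0,0,0,0,-0.6,0,0,0,0,0,-0.04,-0.6,0,0,0,0,0,-0.08,-0.6,0,0,0,0,0,-0.11,-0.6,0,0,0,0,0,-0.13,-0.6,0,0,0,0,0,-0.13,-0.6,0,0,0,0,0,-0.13,-0.6,0,0,0,0,0,-0.13,-0.6,0,0,0,0,0,-0.13,-0.6]'

```text
clock: 8.25
position: [0.4242, -0.321, 0.2099]
ee_rot: [0.001, 0.998, 0.066, 0.001]
contact_force: [1.0, 0.4, -2.8]
width: 0.021
gripper_force: 49.5
```

```bash
python3 - <<'E'
from h import *
s=manip.get_state();print(s['width'],s['contact_force'],s['position'])
a=snap('side');b=snap('wrist')
x,y=280,165;c=cv2.resize(a['pixels'][y-75:y+75,x-75:x+75],(480,480))
cv2.imwrite('pics/l2.png',cv2.hconcat([c,b['pixels'][:, 160:480]]))
E
```

```text
0.02104956135538915 [ 0.96815057  0.36565711 -2.76422724] [ 0.42421288 -0.32102762  0.20992299]
```

View pics/l2.png

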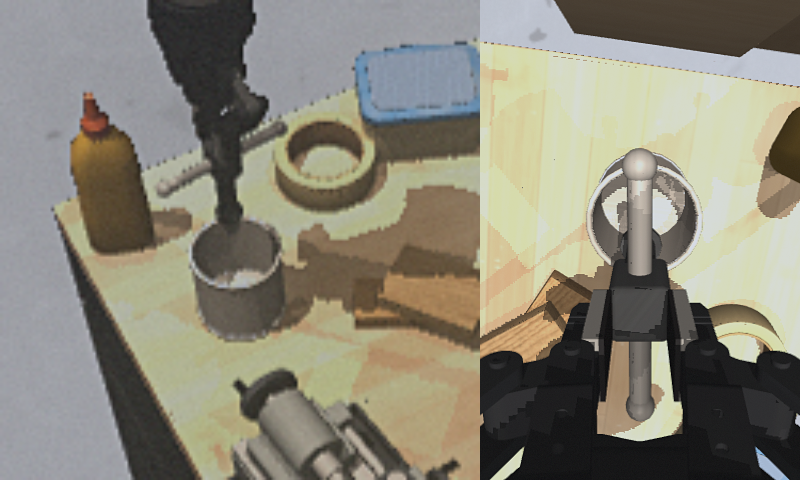

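The key hangs over the pot mouth: tip at (230,225) in the left crop, with the pot rim centred below it and the bar on the pot's axis in the wrist view. Lowering and letting go.

move_arm --steps '[0,0,0,0,0,-0.03,-0.6,0,0,0,0,0,-0.06,-0.6,0,0,0,0,0,-0.085,-0.6,0,0,0,0,0,-0.1,-0.6,0,0,0,0,0,-0.103,-0.6,0,0,0,0,0,-0.103,-0.6,0,0,0,0,0,-0.103,-0.6,0,0,0,0,0,-0.103,-0.6,0,0,0,0,0,-0.103,-0.6,0,0,0,0,0,-0.103,-0.6]'

```text
clock: 9.35
position: [0.4236, -0.3208, 0.1058]
ee_rot: [0.0, 0.998, 0.066, 0.0]
contact_force: [0.5, 0.1, -2.5]
width: 0.0209
gripper_force: 49.5
```

move_arm --steps '[0,0,0,0,0,-0.002,-0.6,0,0,0,0,0,-0.003,-0.6,0,0,0,0,0,-0.003,-0.35,0,0,0,0,0,-0.003,-0.2,0,0,0,0,0,-0.003,0.1,0,0,0,0,0,-0.003,0.1,0,0,0,0,0,-0.003,0.4,0,0,0,0,0,-0.003,0.4,0,0,0,0,0,-0.003,0.4,0,0,0,0,0,-0.003,0.4]'

```text
clock: 10.35
position: [0.4234, -0.3206, 0.1022]
ee_rot: [0.0, 0.998, 0.066, -0.0]
contact_force: [0.5, 0.4, -0.3]
width: 0.0597
gripper_force: 0.0
```

move_arm --steps '[0,0,0,0,0,0.02,0.4,0,0,0,0,0,0.05,0.4,0,0,0,0,0,0.09,0.4,0,0,0,0,0,0.13,0.4,0,0,0,0,0,0.17,0.4,0,0,0,0,0,0.2,0.4,0,0,0,0,0,0.22,0.4,0,0,0,0,0.03,0.23,0.4,0,0,0,0,0.06,0.23,0.4,0,0,0,0,0.1,0.23,0.4]'

```text
clock: 11.35
position: [0.4235, -0.2206, 0.3324]
ee_rot: [0.001, 0.998, 0.065, 0.0]
contact_force: [0.9, -0.1, 0.3]
width: 0.0599
gripper_force: 0.0
```

```bash
python3 - <<'E'
from h import *
s=manip.get_state();print(s['width'],s['contact_force'],s['position'],s['qpos'])
a=snap('side');b=snap('wrist')
x,y=280,165;c=cv2.resize(a['pixels'][y-75:y+75,x-75:x+75],(400,400))
cv2.imwrite('pics/l3.png',cv2.hconcat([c,cv2.resize(b['pixels'],(400,300)) if 0 else cv2.copyMakeBorder(cv2.resize(b['pixels'],(400,300)),0,100,0,0,0)]))
E
```

```text
0.05994068102855764 [ 0.92706787 -0.13886985  0.26751893] [ 0.42354535 -0.22063627  0.33242863] [-6.25823758e-01  8.03534454e-02  1.48341688e+00 -3.29384852e-04
  1.57659883e+00  8.15370855e-01]
```

View pics/l3.png

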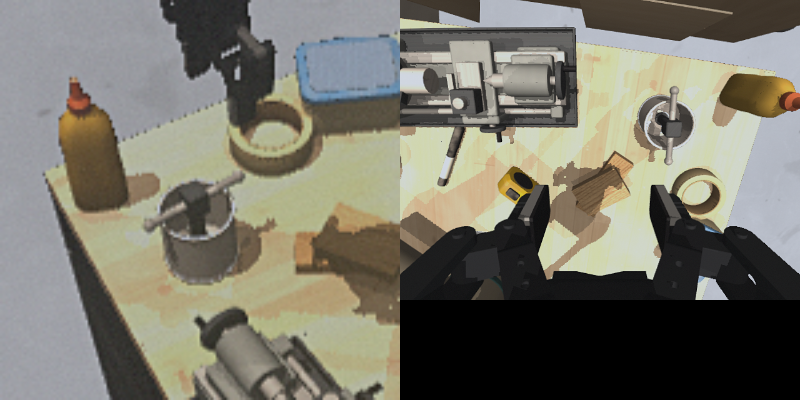

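The key stands in the pot, leaning a little with its head and bar above the rim at (195,205), and nothing else is disturbed. Now the lever: I'll measure the ball and gate marks from the pictures already taken.

```bash
python3 - <<'E'
from h import *
import pickle
from itertools import combinations
D=pickle.load(open('d0.pkl','rb')); D['wrist']=pickle.load(open('w1.pkl','rb'))
R={'side':(380,305,425,345,45),'top':(187,244,212,268,55),'wrist':(5,210,95,290,60)}
L=np.array([[.991,.131],[-.131,.991]])
C={}
for n,(x0,y0,x1,y1,th) in R.items():
    g=cv2.cvtColor(D[n]['pixels'][y0:y1,x0:x1],cv2.COLOR_BGR2GRAY)
    m=cv2.morphologyEx((g<th).astype(np.uint8),cv2.MORPH_OPEN,cv2.getStructuringElement(cv2.MORPH_ELLIPSE,(7,7) if n!='wrist' else (25,25)))
    c=max(cv2.findContours(m,0,1)[0],key=cv2.contourArea); (u,r)=cv2.minEnclosingCircle(c)
    C[n]=(u[0]+x0,u[1]+y0); print(n,C[n],r)
C['side']=(407.4,324.6)
for a,b in combinations(C,2):
    p,e=tri(D[a],C[a],D[b],C[b]); print(a,b,p.round(4),'uv',(L@p[:2]).round(4),e)
w=D['wrist']
for n,uv,z in [('dot',(129,178),.195),('dbl',(197,172),.186),('sgl',(70,178),.186),('toothNeutL',(147,190),.192),('slotFront',(150,240),.19)]:
    p=onz(w,uv,z); print(n,(L@p[:2]).round(4))
E
```

```text
Traceback (most recent call last):
ValueError: max() iterable argument is empty
```

```bash
python3 - <<'E'
from h import *
import pickle
from itertools import combinations
D=pickle.load(open('d0.pkl','rb')); D['wrist']=pickle.load(open('w1.pkl','rb'))
L=np.array([[.991,.131],[-.131,.991]])
g=cv2.cvtColor(D['wrist']['pixels'][205:295,0:110],cv2.COLOR_BGR2GRAY)
m=cv2.morphologyEx((g<70).astype(np.uint8),cv2.MORPH_OPEN,cv2.getStructuringElement(cv2.MORPH_ELLIPSE,(25,25)))
c=max(cv2.findContours(m,0,1)[0],key=cv2.contourArea); (u,r)=cv2.minEnclosingCircle(c)
C={'side':(407.4,324.6),'top':(198,255.8),'wrist':(u[0],u[1]+205)}; print(C,r)
for a,b in combinations(C,2):
    p,e=tri(D[a],C[a],D[b],C[b]); print(a,b,p.round(4),'uv',(L@p[:2]).round(4),e)
w=D['wrist']
for n,uv,z in [('dot',(129,178),.195),('dbl',(197,172),.186),('sgl',(70,178),.186),('toothcorner',(147,190),.192),('slotFront',(150,240),.19)]:
    p=onz(w,uv,z); print(n,(L@p[:2]).round(4))
E
```

```text
{'side': (407.4, 324.6), 'top': (198, 255.8), 'wrist': (55.0, 243.0)} 40.162269592285156
side top [0.4101 0.2674 0.2472] uv [0.4414 0.2113] 0.003188372649216219
side wrist [0.4092 0.2678 0.2425] uv [0.4406 0.2118] 0.0037941675638183316
top wrist [0.4115 0.2673 0.243 ] uv [0.4428 0.211 ] 1.5901459566792186e-05
dot [0.4734 0.1833]
dbl [0.476  0.1389]
sgl [0.4719 0.2296]
toothcorner [0.4644 0.1732]
slotFront [0.4271 0.1763]
```

The pivot comes out near u=0.461, v=0.184, z≈0.105 in lathe-aligned axes. The ball is at about (0.410, 0.2675, 0.246), riding the tooth between high and neutral. Going above it with the jaws turned 90° so they close front to back.

move_arm --steps '[0,0,0.02,0,0.03,0,1,0,0,0.04,0,0.07,0,1,0,0,0.06,0,0.11,0,1,0,0,0.08,-0.01,0.15,0,1,0,0,0.1,-0.01,0.19,0,1,0,0,0.12,-0.01,0.23,0,1,0,0,0.14,-0.01,0.27,0,1,0,0,0.16,-0.01,0.31,0,1,0,0,0.18,-0.01,0.34,0,1,0,0,0.19,-0.01,0.36,0,1]' --squeeze 30

```text
clock: 12.45
position: [0.4134, 0.1412, 0.3322]
ee_rot: [0.0, 0.787, 0.617, 0.0]
contact_force: [1.2, -0.3, 0.7]
width: 0.0855
gripper_force: 0.0
```

move_arm --steps '[0,0,0.02,0,0.03,0,1,0,0,0.04,0,0.06,0,1,0,0,0.06,-0.003,0.1,0,1,0,0,0.06,-0.003,0.12,0,1,0,0,0.06,-0.003,0.128,0,1,0,0,0.06,-0.003,0.128,0,1,0,0,0.06,-0.003,0.128,0,1,0,0,0.06,-0.003,0.128,0,1,0,0,0.06,-0.003,0.128,0,1,0,0,0.06,-0.003,0.128,0,1]'

```text
clock: 13.45
position: [0.4105, 0.2667, 0.3324]
ee_rot: [0.0, 0.66, 0.752, 0.0]
contact_force: [-0.2, -0.4, 0.2]
width: 0.0853
gripper_force: 0.0
```

```bash
python3 - <<'E'
from h import *
s=manip.get_state();print(s['width'],s['contact_force'],s['position'],s['ee_rot'],s['qpos'])
d=snap('wrist','pics/w2.png')
print(proj(d,[[.410,.2675,.246]]))
g=cv2.cvtColor(d['pixels'],cv2.COLOR_BGR2GRAY)
m=cv2.morphologyEx((g<70).astype(np.uint8),cv2.MORPH_OPEN,cv2.getStructuringElement(cv2.MORPH_ELLIPSE,(31,31)))
for c in cv2.findContours(m,0,1)[0]: print(cv2.minEnclosingCircle(c),cv2.boundingRect(c))
E
```

```text
0.08527401901093176 [-0.24487764 -0.42671279  0.1703322 ] [0.41049569 0.26667113 0.33241391] [1.56707734e-04 6.59532882e-01 7.51675685e-01 1.37501364e-04] [ 4.33998341e-01  9.98517146e-02  1.46133239e+00 -1.75335378e-04
  1.58003024e+00  3.03594710e-01]
[[319.57809561 233.45531646]]
((319.5, 437.0), 322.24884033203125) (0, 325, 640, 155)
((313.0, 235.5), 63.531585693359375) (291, 172, 57, 128)
((318.0, 132.5), 59.10382080078125) (259, 113, 119, 36)
((541.6632690429688, 79.0), 98.98716735839844) (443, 39, 197, 65)
```

View pics/w2.png

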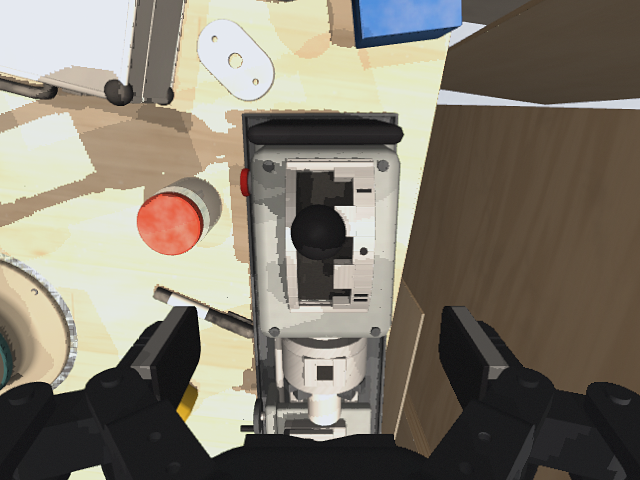

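The ball is at (319,232), within 2 px of the prediction, with the double line at (361,297), the dot at (364,251) and the single line at (365,190). I'll refine the pivot from these marks, and lower and grip the ball.

```bash
python3 - <<'E'
from h import *
d=manip.get_image('wrist'); d={k:(np.array(v) if k!='pixels' else v) for k,v in d.items()}
L=np.array([[.991,.131],[-.131,.991]])
for n,uv,z in [('dot',(364,251),.195),('dbl',(361,297.5),.185),('sgl',(365,190),.185),('ball',(319,232),.246)]:
    p=onz(d,uv,z); print(n,p,(L@p[:2]).round(4))
E
```

```text
dot [0.44683382 0.24249415 0.195     ] [0.4746 0.1818]
dbl [0.4525093  0.19961621 0.185     ] [0.4746 0.1385]
sgl [0.44140544 0.28645116 0.185     ] [0.475 0.226]
ball [0.40950145 0.26852845 0.246     ] [0.441  0.2125]
```

move_arm --steps '[0,0,0,0,0,-0.03,1,0,0,0,0,0,-0.06,1,0,0,0,0,0,-0.088,1,0,0,0,0,0,-0.088,1,0,0,0,0,0,-0.088,-0.5,0,0,0,0,0,-0.088,-0.5,0,0,0,0,0,-0.088,-0.5,0,0,0,0,0,-0.088,-0.5,0,0,0,0,0,-0.088,-0.5,0,0,0,0,0,-0.088,-0.5]'

```text
clock: 14.55
position: [0.4084, 0.2674, 0.2455]
ee_rot: [-0.001, 0.659, 0.752, -0.001]
contact_force: [-6.2, 0.0, 6.3]
width: 0.0218
gripper_force: 13.5
```

The opening reads 22 mm against a 34 mm ball, so the pads may be sitting high or low on it. I'll check numerically from the wrist camera.

```bash
python3 - <<'E'
from h import *
s=manip.get_state();print(s['width'],s['gripper_force'],s['contact_force'],s['position'])
d=snap('wrist','pics/w3.png')
p=s['position'];print(proj(d,[p,p+[0,0,.017],p-[0,0,.017],[.409,.268,.246]]))
g=cv2.cvtColor(d['pixels'],cv2.COLOR_BGR2GRAY)
a=cv2.resize(g[120:440,220:420],(50,54),interpolation=cv2.INTER_AREA)
for r,row in enumerate(a): print(f'{int(120+r*5.93):3d}',''.join(' .:-=+*#%@'[::-1][min(9,int(v)//26)] for v in row))
E
```

```text
0.021797101715539346 13.451597392559052 [-6.1830383   0.0143837   6.26304421] [0.40836523 0.26743393 0.24550104]
[[320.67959592 298.58635637]
 [320.67324406 319.11594632]
 [320.6847147  281.6241774 ]
 [322.40214491 298.07688827]]
120 --#%######%%%%%%%%%%%%%%%%%%%%%%%%%%%%%####**++##=
125 --#%###%%@@@@@@@@@@@@@@@@@@@@@@@@@@@@@@@@@@@%%#%%=
131 :-*%%%%%%%%%%%%%%%%%%%%%%%%%%%%%%%%%%%%%%%%%%%%%%%
137 --%%%%%%%%%%%%%%%%%%%%%%%%%%%%%%%%%%%%%%%%%%%%%%%%
143 -=%%%%%%%%%%%%%%%%%%%%%%%%%%%%%%%%%%%%%%%%%%%%%%%%
149 --#%%%%%%%%%%%%%%%%%%%%%%%%%%%%%%%%%%%%%%%%%%%%%%%
155 --+%%%%%%%%%%%%%%%%%%%%%%%%%%%%%%%%%%%%%%%%%%%%%##
161 --+%#**#########################################*-
167 --=##*++++++++++++++++++++++++++++++++++++++++++++
173 --=#*+------------==----==----==-----==-----------
179 --=#*++===---=+=============================-====-
185 =+#**+**++=::+=.............................:***+-
191 =*#***+###*+-+=::::::::::::::::::::::::::::::=**+:
197 =##**+++++++++=:::#####%%%###%#:::::::::::::::::::
203 =##***++++++++=:::%%%%%%%%%%#%%-------::::::::::::
208 -*##**+++++++++=++%%%%%%%%%####*****#=:::
[... 1399 characters left out ...]
@@%@%%@:-++++++++++*==+@%%@@%@%%%@@@@@@%
369 %%%@%@@%@@%@@@%%%--============--@%%@%@@%%%@%%%%%%
374 %%%%%%%%@@@@@@%%#::::::::::::::::%%@@@@@%%@%%%@@@%
380 %@@@@@@@@@@@@@@%*::-:::::::.::--:#%@@@@@@@@@@@@@@@
386 %%%%%%%%%%%%%@%%+::::::......::-:*%@@@%%@@%@@@@@@@
392 %%%%%%%%%%%%%@%%-:::.::.......:--+%%@@%%@@%@%%@@%%
398 %%%%%%%%%%%%@@**:::::::::::::::--=**@@%%%%@@@%%@%%
404 %%%%%%%%%%%%@%+==++++++++++++++++***@@@%%%%%%%%@%%
410 %%%%%%%%%%%%@%*==-=+*#############*+%@%@%@@%%%@%%%
416 %%%%%%%%%%%%@@*+=--:::-==++++==-::::@@@@%%@%%%%@%@
422 %%%%%%%%@%%@@@*+=--:::............:-@@@%%%@%@%%%@%
428 %%%%%%%%%@@%@@*+=---++=-::::.:--=+::@@%%%%%%%@@%@%
434 %%%%%%%%%%%@@%@@%#*++:......:=+*#%@@@@@%@@%%%%@%@@
```

The ball sits between the fingers, about 76 px wide at rows 256–333 and centred in column, so the hold is sound and only the width reading is off. Trying a gentle pull of 10 mm to the front.

move_arm --steps '[0,0,0,-0.001,0,0,-0.5,0,0,0,-0.002,0,0,-0.5,0,0,0,-0.004,0,0,-0.5,0,0,0,-0.006,-0.001,0,-0.5,0,0,0,-0.008,-0.001,-0.001,-0.5,0,0,0,-0.01,-0.001,-0.001,-0.5,0,0,0,-0.01,-0.001,-0.001,-0.5,0,0,0,-0.01,-0.001,-0.001,-0.5,0,0,0,-0.01,-0.001,-0.001,-0.5,0,0,0,-0.01,-0.001,-0.001,-0.5]'

```text
clock: 15.6
position: [0.403, 0.2675, 0.2453]
ee_rot: [0.002, 0.659, 0.752, 0.003]
contact_force: [2.8, 1.4, 6.1]
width: 0.0218
gripper_force: 7.6
```

```bash
cat > asc.py <<'E'
from h import *
s=manip.get_state();print(s['clock'],s['width'],s['gripper_force'],s['contact_force'],s['position'])
d=snap('wrist')
g=cv2.cvtColor(d['pixels'],cv2.COLOR_BGR2GRAY)
a=cv2.resize(g[180:350,220:420],(50,28),interpolation=cv2.INTER_AREA)
for r,row in enumerate(a): print(f'{int(180+r*6.07):3d}',''.join(' .:-=+*#%@'[::-1][min(9,int(v)//26)] for v in row))
E
python3 asc.py
```

```text
15.6 0.021768606731843346 7.637992948293686 [2.84195437 1.39817033 6.0704716 ] [0.4029801  0.26752141 0.24525809]
180 ---+#*=--===---=+=============================--==
186 -=+#%**==***=::++::::::::::::::::::::::::::::::***
192 ==*##**++##*=::+=:::............:::::::::::::::=**
198 ==###**+++*+=:=+=:::#%%%%%#####%%-::::::::::::::::
204 =-###**+++++++++=::-%%%%%%%####%%-------::::::-:::
210 --*#%***+++++++++=--%%%%%%%######*****#+::::::::::
216 --=*##**+++++++++===%%%%%%%#########%%%*::::::::::
222 ----*#**+++++++++===%%%%%%##########%%%*-*****::::
228 ----**+++++++++++===%%%%%%###%%%#%%%%%%*.:::::::::
234 ----+#+++===+++++===%%%%%%%##%%%%%%%%%%*......:::.
240 ----+#*++++++++++===%%%%%%###%%%%%%%%%%*..........
246 :---=#+===+++++++===%%%%%%%%%%%%%-::::::.......:..
252 :---=#+=-:--=+++=---%%%%%@@@%%%%%-.............:..
258 :----#+=-::::=++=--=%%@@@@@@@@%%#-:............:..
264 .----#+=-::::=++=-=#@@@@@@%%%%%@@+::...........:..
271 :----#+=-:...==+++%@@@@@@%%%@@%%@@*::..........::.
277 .----#+--:.::+**+%@@@%%%%%%%%%%%@@@+:::........:::
283 .----**--:::-=**#@@@%%%%%%%%%%%%@@@@:..........:::
289 ..:--**=--:--***%@@%%%%%%%%%%%%%@%##*#%+.......:::
295 .....+*==-::=***%@@@%%%%%%%%%%%%@%***%%*......::::
301 .....+*=+###***#@@@@%%%%%%%%%%%%@%#**#%%*:=+:.::-:
307 .....=**%%%%***#@@@@@%%%%%%%%%@@@@#***%%%%%%=:::::
313 .....-*%%%%#***%@@@@@@%%%@@@@@@@@@%***#%%%#-::::::
319 .....-#%%%%#***%@@%@@@@@@@@@@@@@@@%***#%%%%=::::::
325 .....:%%%%%***#@@%-*@@@@@@@@@@@@@@@#***%@@%#:::::-
331 .....+%%@@####%@@%::*%@@@@@@@@%%@@@#####@%%@=::::-
337 ....-%%%%%%#**#%@%::*%#%%%%%%%#%@@%#**#%%%%%#=:::-
343 ..:#%%%%%%%%%*#%@#::+%##########@@%#*@%@%%%%%%#-:-
```

The ball follows the jaws, and the force rises with the spring as expected. A little more tilt, then swing.

move_arm --steps '[0,0,0,-0.004,0,0,-0.5,0,0,0,-0.008,-0.001,0,-0.5,0,0,0,-0.008,-0.001,0,-0.5,0,0,0,-0.007,-0.008,0.001,-0.5,0,0,0,-0.006,-0.017,0.002,-0.5,0,0,0,-0.005,-0.025,0.003,-0.5,0,0,0,-0.004,-0.033,0.003,-0.5,0,0,0,-0.003,-0.041,0.002,-0.5,0,0,0,-0.002,-0.048,0.002,-0.5,0,0,0,-0.002,-0.048,0.002,-0.5]'

```text
clock: 16.65
position: [0.3998, 0.218, 0.2463]
ee_rot: [0.001, 0.659, 0.752, 0.001]
contact_force: [4.3, 0.1, 7.5]
width: 0.0214
gripper_force: 5.0
```

```bash
python3 asc.py
```

```text
16.65 0.021354416988641725 4.974067937582731 [4.31585412 0.10261637 7.46754467] [0.39980436 0.21798105 0.24634686]
180 .:====*%#+=-:::::=++= ..-%#######%%%%%*...........
186 ..===-+%#+=--::::+++= ..-%#######%%%%%*...........
192 ..----=##*++=----+++=...-%############+...........
198 ..----=###**+++++++++...-%%############++++++-....
204 ..:---=###**+++++++++...-%%############%%%%%%=....
210 ..-----#%#**+++++++++:::-%%%%%%#**+*###%%%%%%=....
216 ..:----#%#**+++++++++===*%%%%%%#**++%#%%%%%%%-.:##
222 ..:----#%#**++++++++++++*%%%%%#**++*%%%%%%%%%-.:*#
228 ..:----*%#**++++++++++++*%%%%#***++%%%%%%%%%%:....
234 ...----*%#**++++++++++++*%%###***+*%%%*******:....
240 ...----*%#**++++++++++++*%%%####**%%%%=-::::::::::
246 ....::-+%#+=====--++++*#%@@@@%%%##%%%%::...:.:::::
252 .......+%#+=-:::::++#%@@@%%%%%@@@%%%%#::.:.:::::::
258 .......+%#+--:...:=%@@@@@%%%%%%%%@%%##::.:.:::::..
264 .......=#*+--:...-%@@@%%%%%%%%%%%@@%#*.:.:..::....
271 .......-**+--:.::%@@%%%%%%%%%%%%%%@@%*::..........
277 .......-**+---::+@@%%%%%%%%%%%%%%%@@@##%%%%*::::::
283 .......:*#*==---#@@%%%%%%%%%%%%%%%@@@%%%%%%+=****=
289 .......:***==***%@@@%%%%%%%%%%%%@####=====#-+++++-
295 ........+#*=+***%@@@%%%%%%%%%%%%@%***=----=-------
301 .......:*%%%***#@@@@%%%%%%%%%%%%@%***###*=-------:
307 :=:....=%%%%***#@@@@@%%%%%%%%@@@@@#***%%%%-:::::::
313 %%#*=-:#%%%#***%@%=%@@@%@@@@@@@@@@#***%%%%#:::::::
319 *#%%%#%%%%%#***%@%--*%@@@@@@@@@@@@%####%%%%=::::::
325 *++**#%%%@%***#@@%:---=*#%%%%#*=@@@####%%%@#:::::-
331 :=+*+*%%%@#***#@@%::::------:::-@@@#####@%%@=::--#
337 ....=%%%%%%#*+#%@%-:::---------=@@%#**#%%%@%#=--=*
343 ..:#%%%%%%%%%*#%@%*++********+==%@%#*%%@%%@%%%%#**
```

The ball trails the jaws by about 4 mm (centre row about 285 against 295). I'll grip a bit harder and finish the swing.

move_arm --steps '[0,0,0,0,0,0,-0.6,0,0,0,0,0,0,-0.6,0,0,0,0.001,-0.008,-0.001,-0.6,0,0,0,0.002,-0.016,-0.003,-0.6,0,0,0,0.003,-0.024,-0.005,-0.6,0,0,0,0.004,-0.031,-0.008,-0.6,0,0,0,0.005,-0.038,-0.011,-0.6,0,0,0,0.006,-0.044,-0.014,-0.6,0,0,0,0.007,-0.05,-0.015,-0.6,0,0,0,0.007,-0.05,-0.015,-0.6]'

```text
clock: 17.7
position: [0.4072, 0.1654, 0.2328]
ee_rot: [0.004, 0.659, 0.752, -0.0]
contact_force: [2.1, -7.4, 17.3]
width: 0.0172
gripper_force: 10.3
```

```bash
python3 asc.py
```

```text
17.7 0.017200334243089352 10.325029492378235 [ 2.08836485 -7.35249865 17.3010393 ] [0.40719838 0.16537995 0.23280186]
180 .----=##+--::::::=++-:::+%%%%%*+===+###-::::::::::
186 .----=#%+=--:::::-++-:::*%%%%#+====*#####%%%%%=:::
192 .:---=#%*+==-====-++=:::+%%%%*+====######%%%%#-===
198 ...::-#%***+++++++++=:::+%%%#*+===+#%%###%%%%*:+++
204 .....:#%***++++++++++=++#%%%*+====##%%+++++*#+=***
210 .....:*%#**+++++++++++++#%%#*+====##%#------+-----
216 ......+#***+++++++++*+***+*#*++==+==+*------------
222 ......+##**++++++++++***+#%#####*-:::-------------
228 ......+##**+++++++++++++*%%######*::..::::::::::::
234 ......+#***++++++++++++*%%%%%####%-:::::::::::::::
240 ......=##**+++++++++*%%@@@@@@@@%%%--::::::::::::::
246 ......=#***+++++++*%@@@%%%%%%%%%%%=--::::::::::...
252 ......-*#====---:-%@@@%%%%%%%%%%%%%=-:::::::......
258 ......-*#+--:=++-%@@@%%%%%%%%%%%%%@%-:::::........
264 -.....-*#*=-=+++#@@%%%%%%%%%%%%%%%@@*:::::::::::::
271 #*+-:.:*#++=-=++%@@%%%%%%%%%%%%%%%@@%-==----------
277 #%##**++#++*#*==%@@%%%%%%%%%%%%%%%@@%:--+******+*#
283 ++*#%%#*#++*##+=%@@%%%%%%%%%%%%%%%@@%*######*+==#%
289 +++==+**#++*##**##@@%%%%%%%%%%%%###%%##**+=-:--=#%
295 .:-===+*#++*##***#@@@%%%%%%%%%%@#***:::::::::--=#%
301 .....:-*#*#%%%***%@@@@%%%%%%%%@@#***###=::::---+#%
307 .......+#%%%%#***%@%%@@%@@@@@@@@%***%@%@#-::---+%#
313 .......+#%%%%#**#%@*+*%@@@@@@@%@%**##%%%%-:::--+%#
319 .......+%%%%%***#@@*+====+=--:+@@#*##%%%%*:::-=*%#
325 .......=%%%@#***#@@*===--+::::+@@####%%%%%-:--=*%*
331 .......#%%%%####%@@*===-=+::::+@@%####@%@@*:--=*%*
337 ......=%%%%%%#*+#%@*+==-=+::::*@%#**#%%@%@%=--=#%*
343 ....=%%%%%%%%%%*%%@*===--=::::=@%#*%@@%%%%%@%=*#%*
```

The ball is nearly out of the pads, at about v≈0.12, close to the low notch. I'll open so the lever springs back, lift, and measure where it lies.

move_arm --steps '[0,0,0,0,0,0,0,0,0,0,0,0,0,1,0,0,0,0,0,0,1,0,0,0,0,0,0,1,0,0,0,0,0,0,1,0,0,0,0,0,0.02,1,0,0,0,0,0,0.05,1,0,0,0,0,0,0.08,1,0,0,0,0,0,0.1,1,0,0,0,0,0,0.1,1]'

```text
clock: 18.75
position: [0.4051, 0.1688, 0.3318]
ee_rot: [0.0, 0.659, 0.752, 0.001]
contact_force: [0.7, -0.3, -0.7]
width: 0.0854
gripper_force: 0.0
```

```bash
cat > asc2.py <<'E'
from h import *
import pickle
s=manip.get_state();print(s['clock'],s['width'],s['contact_force'],s['position'])
d=snap('wrist','pics/w%.0f.png'%(s['clock']*100)); pickle.dump(d,open('w4.pkl','wb'))
L=np.array([[.991,.131],[-.131,.991]])
def P(u,v,z): return np.r_[L.T@[u,v],z]
for n,p in [('home_low',P(.461,.114,.233)),('home_neut',P(.461,.182,.25)),('ride.13 low',P(.442,.114,.232)),('ride g.38',P(.442,.129,.237))]: print(n,proj(d,[p])[0].round(0))
g=cv2.cvtColor(d['pixels'],cv2.COLOR_BGR2GRAY)
a=cv2.resize(g[60:340,230:430],(66,60),interpolation=cv2.INTER_AREA)
for r,row in enumerate(a): print(f'{int(60+r*4.67):3d}',''.join(' .:-=+*#%@'[::-1][min(9,int(v)//26)] for v in row))
E
python3 asc2.py
```

```text
18.75 0.08542943631355839 [ 0.68968907 -0.30692185 -0.72627585] [0.40510329 0.16880661 0.33178753]
home_low [378. 230.]
home_neut [388. 121.]
ride.13 low [348. 229.]
ride g.38 [349. 208.]
 60 ..:=====+%###*==-:::::-=++:...%################%%%#:::::.......::-
 64 ...=====+####*==-:::::=+++:...%########%%%%#:......:::::.......::=
 69 ...-----*#%###+=-:.:::++++:...%########%%%%#...................::=
 74 ...----=###**#=-::.:::-+++:...%%#######%%%%#...................::=
 78 ...:---+###***=-::.:::-+++:...%########%%%%#...................::-
 83 ...:---=###++*=--:.:::-+++....%########%%%%#.................:.::-
 88 ...:---=###***=-::..::=+++....%#######%%%%%#...................::-
 92 ...-----##%###=-::.:::=+++....%#######%%%%%#...................:--
 97 ...:----*%%###=--:..::++++:...%%######%%%%%#=======...........::-:
102 ...:-----*%###=--:..::++++....%#############%%%%%%*...........::-:
106 ...:-----*%###+--:..:-++++:...%#############%%%%%%*...........::-.
111 ....-----*%###+--:..:-++++:...%#############%%%%%%+..=+=......::=.
116 -...-----*%###+=-:..::=+++:...%%############%%%%%%+..*#*
[... 2647 characters left out ...]
.....:+*######=:-###*+==---:::::::..::::::-=+##***%#********=
298 ..........-=#%#####=:-###****++==-::::..::--=+**#*****#%*********-
302 ..........:=#######=.:#%=-*#*****-........******#*****#%********+=
307 ........----#######=.:##-.+%*****:........*****#******#%********=*
312 .......:----#%#####=.:##-..-+=-+-:........:+==+-=*****#%********=#
316 .......:----#%#####*=+%%-....::=:.........:+:...+*****#%*******++#
321 ......:-----*%#%####*+%%=....-:=:.........:+:..:+*****##*******=*#
326 ...:====----*%#%####**%%+::::**+:.........-+-::-******##*******=##
330 ........:::-#%##***############+:.... ....-##########*%#******++##
335 ...........:#%#*-::==-----------:...  ....-==========*%#******=*##
```

The ball is now at about (374,222), against (378,230) predicted for home in the low notch and (348,229) for riding on the tooth, so it is home. I'll back away and confirm with the fixed cameras.

move_arm --steps '[0,0,0,0,0,0.03,1,0,0,0,0,0,0.06,1,0,0,0,-0.02,-0.03,0.08,1,0,0,0,-0.04,-0.07,0.08,1,0,0,0,-0.06,-0.11,0.08,1,0,0,0,-0.08,-0.15,0.08,1,0,0,0,-0.1,-0.19,0.08,1,0,0,0,-0.1,-0.21,0.08,1,0,0,0,-0.1,-0.21,0.08,1,0,0,0,-0.1,-0.21,0.08,1]'

```text
clock: 19.8
position: [0.3046, -0.041, 0.4087]
ee_rot: [-0.002, 0.66, 0.752, -0.0]
contact_force: [0.1, -0.3, 0.2]
width: 0.0852
gripper_force: 0.0
```

```bash
python3 - <<'E'
from h import *
import pickle
s=manip.get_state();print(s['clock'],s['contact_force'],s['position'])
w=pickle.load(open('w4.pkl','rb')); L=np.array([[.991,.131],[-.131,.991]])
for n in ['side','top']:
    d=snap(n,f'pics/{n}9.png'); g=cv2.cvtColor(d['pixels'],cv2.COLOR_BGR2GRAY)
    p=np.r_[L.T@[.461,.118],.235]; c=proj(d,[p])[0]; print(n,'pred home',c, 'ride',proj(d,[np.r_[L.T@[.442,.118],.234]])[0])
    x0,y0=int(c[0])-25,int(c[1])-18
    for r in range(36): print(y0+r,''.join(' .:-=+*#%@'[::-1][min(9,int(v)//26)] for v in g[y0+r,x0:x0+50]),x0 if r==0 else '')
    pickle.dump(d,open(n+'9.pkl','wb'))
p=onz(w,(374,222),.235);print(p,L@p[:2])
E
```

```text
19.8 [ 0.06160078 -0.29995407  0.17369712] [ 0.30464864 -0.04103442  0.40871434]
side pred home [368.27390141 296.08645273] ride [375.45903423 291.22200736]
278 ------=---+-----++++**###*##**++++*=:------------- 343
279 -----=----*------+++++*#%###==--::---------------- 
280 ---==---=*%#-----==++++*##**---------------------- 
281 --=-=--*%%%%*------=++++*#%*+--------------------- 
282 -----=*%%##%%*------++++**#%#*-------------------- 
283 ------#%%%##%%*-----+++++*#%##*------------------- 
284 *-----=#%###%#*==--====+++*#%##+:---==+**=-------- 
285 ++-----+#%#%#+--+-=**=+++++*#%##---++++*+++------- 
286 -+=-----+%#++---=-+=====+++**#%##+++*###++++------ 
287 --#=-----**:---==--=====+**###%#*++=*#*#+=+++----- 
288 --=#=-----=----+----===*%%%%##%*+++==**#===+*+---- 
289 =--+*-------==-----==+%%%%##%%%#+====+++====+*+--- 
290 =---++----==+------+%%%%##%##%%%#=-==========+**-- 
291 ==---+=--=+=-----=*#%%%#%#%%##%%%#============+*+- 
292 ===--=#=-*------+%#%%#%%#%######%%*===========+++- 
293 ===---=*+----:-*%#+%%%#######%##%%#-===========+++ 
294 =====+-=------#%#=-%%#%%#########%%=====
[... 2528 characters left out ...]
@@@@@%+-.......:-=#  .   
248 @@@@@%-       .:**#%%@@@@@@@@@%*+=-......:-=#: .   
249 @@@%%%=..:----=*%%%@@@@@@@@%#*#+===:.....:-=*+  .  
250 %%%%%%*+*#%@%@@@@%%@@@@@@@%*+=#+====.....::-**  :  
251 %%%%%%%%@@%@%%@%@@%%%@@@@@@+--#*====:....::-+#..:  
252 %%%%%%%%@@@%%@%@%%%%%%%@%@@+-:*#=====.....:-+%.... 
253 %%%%%%%%%@@@@%%%%%%%%%%%%@%#-:*#=====.....:-+#-... 
254 %%%%%%%%%%%%%%%%%%%%%%%%%@@#--+*=====.....:-=#*::. 
255 %%%%%%%%%%%%%%%%%%%%%%%%@@@%--=*=====.....::=*#::: 
256 %%%%%%%%%%%%%%%%%%%%%%%%%%%@=--*=====.....::-*%=-- 
257 %%%%%%%%%%%%%%%%%%%%%%%%%@@@+-:*+====.....::-*%++= 
258 %%%%%%%%%%%%%%%%%%%%%%%%%@@@+=:**===:......:-+%#** 
[0.4380881  0.17852501 0.235     ] [0.45753208 0.11952874]
```

In both fixed views the ball matches the home-in-low prediction: top (238,242) against (237.4,241.9), side (369.5,295.5) against (368.3,296.1). The key was not touched after placing. Handing in.

```bash
python3 -c "
from rig import manip
print(manip.sign_off())"
```

```text
the job is handed in; nothing more can be done
None
```

The job is handed in at about 20 s of the 56 s allowed: the chuck key stands in the tool pot, leaning slightly, and the cameras show the gear lever sprung home in the low-gear notch after release.

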